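# Open the flip-tab canister and park its cap in the saucer

### The job

Open the eye-wash canister on the tray: swing its flip tab right back to its stop, then untwist the cap beneath it anticlockwise until you feel it meet its stop, neither forcing it nor pulling on it before it is free. Lift the cap straight off, set it down (do not drop it) upright in the middle of the saucer and let go, with the tab left folded back. Leave everything else where it stands.

Things in the scene. Friction and masses are not known exactly. Their poses are not given: they have to be found in the camera images.
- canister: White canister, 68 mm across, fixed upright in a steel holder (84 mm foot). Origin: centre of its underside, on the tray floor (3 mm above the cart top); z up. Shoulder 80 mm up. Its +x points from its axis to the tab's hinge post (31 to 50 mm out, 22 mm wide, 100 mm high), on the side away from the robot give or take 25 degrees.
- neck (a point): Centre of the shoulder, foot of the 19 mm high neck. Quarter-turn closure: two lugs on the neck, hidden under the cap, hold two teeth in the cap; a sprung seal (3 N) pushes the cap up on the lugs, and its friction (under 0.1 N m) opposes the turn. Free, the cap rises 4 mm and lifts straight off.
- stop (a point): Height of the lugs' underside, on the neck's axis. The cap comes free after 12 to 80 degrees anticlockwise from above and meets a hard stop 23 to 88 degrees from its start: both hidden, different each time. It is free from the stop back to 6 degrees short of it. Keep cap and canister from pressing on each other over 30 N (about 0.25 N m on the stop).
- tab_grip (a point): Centre of the upright thumb piece at the flip tab's free end: 10 mm (canister x) by 18 mm (canister y) by 20 mm high, its top 9 mm above this point; pinch it from above across the 18 mm, it then turns between the fingers as the tab swings. The tab, a strip 16 mm wide and 4 mm thick, runs from it over the cap (underside 132 mm above the canister's underside) and down to the hinge.
- tab_hinge (a point): Middle of the tab's hinge axis, which lies along canister y, at canister x = +44 mm, 100 mm above its underside. With the tab closed the thumb piece's centre is at (-88, 0, +45) mm from it in canister axes.
- tab (a joint): Angle of the flip tab, rad: 0 closed over the cap, growing as the thumb piece rises and swings over towards the hinge side; stop at 1.75. It stays where it is left (stiff hinge, 0.07 N m). Folded back means beyond 1.4.
- cap_mid (a point): Centre, half-way up, of the loose white cap: round part 52 mm across and 26 mm high, hollow below, with a straight grip fin on top. Its top is 23 mm above this point, its rim 23 mm below, the flat top of the round part 3 mm above. z up its axis. It starts 106 mm above the canister's underside. About 45 g.
- cap_fin (a point): Centre of the cap's grip fin: 12 mm thick (cap x), 40 mm long (cap y), 20 mm high. At the start it lies along the canister's y, within 5 degrees, right under the tab (3 mm gap), so it cannot be gripped until the tab is back.
- saucer_in (a point): Centre of the inner floor of the white ceramic saucer, 130 mm across its rim and 16 mm high, loose on the tray, about 0.2 kg; z up. Its flat floor is about 75 mm across.
- drops0: White eyedrop bottle, 24 mm across, 60 mm high, standing between the canister and the saucer; leave alone. Origin: centre of its underside.
- drops1: Second eyedrop bottle, same size, at the back of the tray; leave alone.
- drops2: Third eyedrop bottle, same size, at the back of the tray; leave alone.
- magnifier: Blue acrylic magnifier lying flat at the back of the tray, ring 76 mm across, 8 mm thick, handle 90 mm long to its +y; origin under the ring's centre; leave alone.
- case: Closed grey glasses case, 64 by 155 by 43 mm, at the back of the tray; origin: centre of its underside; leave alone.
- mug: White ceramic mug, 76 mm across, 85 mm high, left of the tray; origin: centre of its underside; leave alone.
- pillbox: Flat seven-lid pill box, 60 by 170 by 25 mm, right of the tray; origin: centre of its underside; leave alone.
There are look-alikes about, which are no part of the job. Leave any blue or pink look-alike of the part that bears saucer_in alone.

How it is judged:
On the way, in this order (a step that is already met when the one before it is completed fails the run):
1. the flip tab is folded back (beyond 1.4 rad) with the cap still on the neck (value of joint tab above 1.4 rad and z of cap_mid in the frame of canister below 0.115 m), for 0.2 s.
2. the cap is off: held at least 20 mm above where it sat, with the tab still folded back (z of cap_mid in the frame of canister above 0.126 m and contact force between the fingers and cap above 0.5 N and value of joint tab above 1.4 rad), for 0.1 s.
At the end, for the whole second after the job is handed in: The cap stands upright (within 0.15 rad) and at rest on the saucer's floor, its axis within 20 mm of the saucer's middle, released; the flip tab is still folded back beyond 1.4 rad (horizontal distance between cap_mid and saucer_in below 0.02 m and z of cap_mid in the frame of saucer_in between 0.018 and 0.028 m and angle between cap_mid's own z axis and vertical below 0.15 rad and linear speed of cap below 0.02 m/s and value of joint tab above 1.4 rad and contact force between the fingers and cap below 0.1 N); the robot touches nothing.
It fails at once if the cap and the canister (with its tab) press on each other with more than 32 N (contact force between cap and canister above 32 N).
It fails at once if the cap is dropped (falls faster than 0.8 m/s out of the fingers) (contact force between the fingers and cap below 0.05 N and linear speed of cap above 0.8 m/s).
It fails at once if the saucer is pushed more than 40 mm (distance of saucer_in from where it was at the start of the episode above 0.04 m).
It fails at once if a bystander is moved more than 30 mm (distance of any of drops0, drops1, drops2, magnifier, case, mug, pillbox from where it was at the start of the episode above 0.03 m).
It also fails if it takes over 72 s, if anything falls off the work surface, if the arm or the gripper's body presses on something with over 40 N, if the wrist force passes 120 N, or if a joint passes its speed limit or range.

### The arm

A 6-joint arm with a two-finger parallel gripper is mounted at the origin on the work surface. World frame = base frame: x ahead of the robot, y to its left, z up, the work surface at z = 0. Lengths are in m, angles in rad, forces in N, time in s.
With the tool pointing down it reaches from about 0.275 to 0.725 m from the base axis. Payload 15.9 kg.
Tool frame: the origin (TCP) lies midway between the tips of the shut fingers; the grasp point (between the pads) lies 19 mm behind it; z points along the fingers, y is the direction in which the jaws open and shut (so a half turn about z gives the same grasp; the last joint's range is limited). The gripper opens to 85 mm and grips with 20 to 120 N. Pads are 22 mm wide; open, the fingers measure 114 mm over their backs; the gripper's body (76 mm by 85 mm) begins 54 mm behind the grasp point. The pads swing forward as they close: fully open they stand 13 mm farther back than shut.
Start: joints at [-1.309, 0.213, -0.034, 1.323, 0, 1.571], TCP at [0.129, -0.483, 0.195] pointing down, gripper open.
Joint ranges: [-2.98, 2.98], [-0.74, 1.72], [-1.14, 1.35], [-2.1, 2.04], [-1.57, 1.44], [-3.14, 3.14]. Speed limits (rad/s): [1.89, 1.89, 2.39, 2.57, 3.14, 3.14].

### API

Orientations are given as a unit quaternion [x, y, z, w].
In Python, from station import get_obs, optics, job, models gives the robot as it stands. The module is installed in compiled form; this text tells all that it offers.
- The arm moves only by the shell command python3 -m jog 'ROWS' [FORCE]. ROWS is JSON, a list of rows, each an object with "travel": the shift along the tool's x, y, z in cm, a list of three; "turn": the turn, a rotation vector about the tool's x, y, z in degrees, a list of three; "grip": the closure, from -1 (fully open) to 1 (shut). In form: [{"travel": [x, y, z], "turn": [ax, ay, az], "grip": grip}, ...]. A call has 1 to 20 rows; each row shifts and turns the commanded pose from where the row before left it, along the tool's axes as they then stand; what a row does not reach is not made up. A row lasts 1/12 s, in which the tool goes at most 41.7 mm and 7.16 degrees, less where a joint would pass 70% of its speed; a pose out of reach is approached as far as the arm can. A call with a gripper value outside its range is refused whole. The fingers move at their own pace and stop on an object; FORCE is the grip in N (left out, the last holds). Time passes only in rows, so rows that do not move let the fingers close. It gives the time, the measured TCP pose, the force and the opening at its end, in the units of the state.
- get_obs(): the state, without advancing time (a new reading comes with each control period).
- optics.capture(name): name is "side" or "top" or "wrist"; returns a dict with "image" (400x640x3 uint8, red, green, blue), "fovy" (degrees; the focal length in pixels is half the picture's height over the tangent of half this angle, whatever the lens; pixels are square), "cx", "cy" (the principal point, pixels), "view" (4x4, takes a point from world to camera coordinates). Camera axes: x right, y up, looking along -z (the intrinsics and any distortion apply to the point x, -y, -z); pixel columns grow to the right and rows downward; lengths in m; the calibration is good to about 2 mm. A picture is of the moment at which its call begins. There is no depth.
- job.job_done(): hands the job in, once; it reports no verdict.
Trained networks look in the newest picture that a camera, given by its name, has taken for a name from the list of things; names that differ only in an ending like _2 or _b are one class to them, and where a whole thing is asked for, a point or a joint stands for the part that bears it (a point fixed in the world has none). Each returns a list of dicts, best first, with "p" (0 to 1); they miss things now and then, are a little off and sometimes report something else, mostly with a low value. They report only what shows in the picture. A call takes as long as a camera call. They do not tell look-alikes from the thing itself.
- models.spot_in(camera, query): "location" ([column, row] in pixels, amid what is visible of it).
- models.silhouettes(camera, query): "mask" (400x640 bool, what is visible of it) and "location" ([column, row] in pixels, amid what is visible of it).
- models.pinpoint(camera, query): "location" ([column, row] in pixels: a listed point, or the origin of a listed thing).
The state is a dict: "clock": time; "joint_positions": joint angles; "joint_velocities": joint speeds; "joint_efforts": joint torques, N m; "tool_pos": TCP position; "tool_rot": TCP orientation; "force": force on the tool from outside, world axes, zero at the start; "torque": the same for the moment, N m; "gripper_width": finger opening in m.
Only numpy, scipy, OpenCV 4.12 (cv2) and the standard library are available. Lean on these libraries where they do the work, as an engineer would, in place of code of your own. Each camera call takes 0.05 s, during which the arm holds its last target. There are 200 camera calls.

## Working session

There is one attempt and no reset: what is moved stays moved. The work goes in short steps, Python scripts to look and compute and a shell command to move; the robot and the scene stay as the last step left them, time stands still between calls to the robot, and variables do not carry over. Pictures are saved under pics/ and viewed, about 8 in all and at most 12, crops included, and the job is handed in when it is done.

```bash
mkdir -p pics; cat > h.py <<'E'
import numpy as np, cv2
from station import get_obs, optics, job, models
def cap(n,save=None):
    c=optics.capture(n)
    if save: cv2.imwrite('pics/'+save+'.png',c['image'][:,:,::-1])
    return c
def proj(c,p):
    q=c['view']@np.r_[p,1]; f=200/np.tan(np.radians(c['fovy'])/2)
    return np.array([c['cx']+f*q[0]/-q[2], c['cy']-f*q[1]/-q[2]])
def ray(c,px):
    f=200/np.tan(np.radians(c['fovy'])/2)
    d=np.array([(px[0]-c['cx'])/f,-(px[1]-c['cy'])/f,-1]); R=c['view'][:3,:3]
    return -R.T@c['view'][:3,3], R.T@d/np.linalg.norm(d)
def atz(c,px,z):
    o,d=ray(c,px); return o+d*(z-o[2])/d[2]
def tri(rs):
    A=0;b=0
    for o,d in rs:
        M=np.eye(3)-np.outer(d,d);A=A+M;b=b+M@o
    x=np.linalg.solve(A,b)
    return x,[np.linalg.norm((np.eye(3)-np.outer(d,d))@(x-o)) for o,d in rs]
E
cat > a.py <<'E'
from h import *
np.set_printoptions(precision=4,suppress=True)
C={n:cap(n,n+'0') for n in('side','top','wrist')}
for n,c in C.items(): print(n,[k for k in c if k not in('image',)],c['fovy'],c['cx'],c['cy'],ray(c,(320,200)), {k:c[k] for k in c if k not in('image','view','fovy','cx','cy')})
for q in ['canister','neck','tab_grip','tab_hinge','cap_mid','cap_fin','saucer_in','drops0','mug']:
    for n in('side','top','wrist'):
        print(q,n,[(np.round(r['location'],1).tolist(),round(r['p'],2)) for r in models.pinpoint(n,q)[:5]])
cv2.imwrite('pics/both.png',cv2.resize(np.vstack([C['side']['image'],C['top']['image']])[:,:,::-1],None,fx=.75,fy=.75))
print(get_obs())
E
python3 a.py
```

```text
side ['fovy', 'cx', 'cy', 'view'] 45.213762296681566 324.87596108617845 206.88322475582498 (array([0.082 , 1.1216, 0.8006]), array([ 0.294 , -0.8178, -0.4947])) {}
top ['fovy', 'cx', 'cy', 'view'] 43.65288725707599 320.66055715565136 196.48591388461858 (array([0.3711, 0.0073, 1.7464]), array([ 0.058 ,  0.0159, -0.9982])) {}
wrist ['fovy', 'cx', 'cy', 'view'] 58.20101527221784 322.6949489766067 198.80007873936984 (array([ 0.2096, -0.4615,  0.3748]), array([-0.3143, -0.075 , -0.9464])) {}
canister side [([327.3, 220.6], 0.75)]
canister top [([357.6, 191.4], 0.96)]
canister wrist []
neck side [([297.6, 230.0], 0.74), ([325.9, 191.7], 0.64), ([326.3, 196.6], 0.58), ([238.8, 247.1], 0.47)]
neck top [([363.7, 187.5], 0.71)]
neck wrist []
tab_grip side [([336.9, 180.3], 0.44), ([326.1, 181.4], 0.27)]
tab_grip top [([359.6, 198.7], 0.59)]
tab_grip wrist []
tab_hinge side [([311.8, 184.7], 0.88)]
tab_hinge top [([363.8, 175.7], 0.68)]
tab_hinge wrist []
cap_mid side [([322.5, 183.5], 0.65), ([290.9, 262.2], 0.49)]
cap_mid top [([363.3, 186.7], 0.43)]
cap_mid wrist []
cap_fin side [([325.4, 18
[... 559 characters left out ...]
.2], 0.45), ([357.7, 191.0], 0.16)]
drops0 wrist []
mug side [([228.1, 323.6], 0.77)]
mug top [([211.5, 171.5], 0.95), ([361.8, 185.3], 0.72), ([329.0, 176.8], 0.47), ([447.6, 177.7], 0.36)]
mug wrist []
{'clock': 1.5, 'joint_positions': array([-1.309 ,  0.2129, -0.0344,  1.3235, -0.    ,  1.5708]), 'joint_velocities': array([-0.0012,  0.0013, -0.    ,  0.0004, -0.001 ,  0.0004]), 'joint_efforts': array([ -0.0012, -68.596 ,  48.7326,   0.0014,  -0.0001,   0.    ]), 'tool_pos': array([ 0.1294, -0.4829,  0.1949]), 'tool_rot': array([ 0.9914,  0.1305, -0.    , -0.    ]), 'force': array([ 0.4513,  0.9265, -0.0208]), 'torque': array([0.0468, 0.0194, 0.0069]), 'gripper_width': 0.08511673485966419}
```

View pics/both.png

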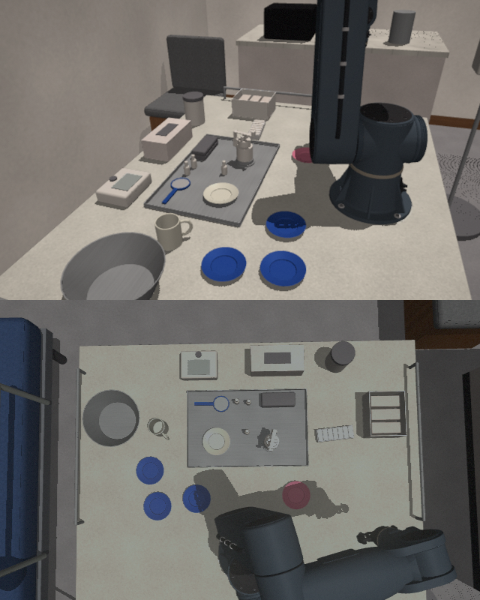

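```bash
cat > b.py <<'E'
import cv2,numpy as np
t=cv2.imread('pics/top0.png')[90:300,180:480]; s=cv2.imread('pics/side0.png')[140:390,200:440]
t=cv2.resize(t,None,fx=2,fy=2,interpolation=2); s=cv2.resize(s,None,fx=2.4,fy=2.4,interpolation=2)
o=np.zeros((600,800,3),np.uint8); o[:210*1,:300]=0
t=cv2.resize(cv2.imread('pics/top0.png')[150:290,180:420],(540,315),interpolation=2)
s=cv2.resize(cv2.imread('pics/side0.png')[150:380,230:430],(248*1,285),interpolation=2)
z=cv2.resize(cv2.imread('pics/side0.png')[150:260,260:430],(440,285),interpolation=2)
o[:315,:540]=t;o[315:,:248]=s;o[315:,250:690]=z
cv2.imwrite('pics/crop1.png',o)
E
python3 b.py
```

```text
(no output)
```

View pics/crop1.png

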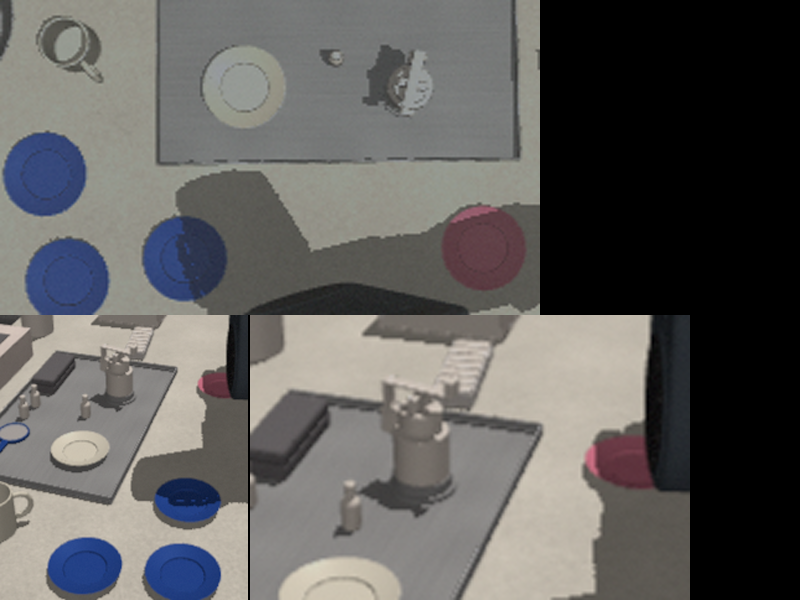

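The picture shows saucers at top-camera (290,190), (201,226), (210,271), (263,263) and (391,258). Only (290,190), which is side (294,262), is white and on the tray. The rest are blue or pink, so that one is the target. The canister is at top (360,189), with its hinge up and to the right in the picture. The enlarged crop confirms this.

```bash
cat > c.py <<'E'
from h import *
np.set_printoptions(precision=4,suppress=True)
c=cap('top');s=cap('side')
P={'canister':((357.6,191.4),(327.3,220.6)),'grip':((359.6,198.7),(336.9,180.3)),'hinge':((363.8,175.7),(311.8,184.7)),'capmid':((363.3,186.7),(322.5,183.5)),'fin':((364.6,188.4),(325.4,182.6)),'saucer':((290.5,189.9),(294.2,261.7)),'drops0':((330.2,175.2),(295.9,231.2))}
for k,(a,b) in P.items():
    print(k,*tri([ray(c,a),ray(s,b)]))
print(atz(c,(357.6,191.4),.003),atz(s,(327.3,220.6),.003),atz(c,(359.6,198.7),.148),atz(c,(363.8,175.7),.103),atz(c,(363.5,187.2),.11))
E
python3 c.py
```

```text
canister [ 0.4998 -0.0982 -0.009 ] [np.float64(0.001555626660755112), np.float64(0.00155562666075513)]
grip [ 0.4652 -0.0951  0.1409] [np.float64(0.0013479767385887421), np.float64(0.0013479767385888453)]
hinge [ 0.5473 -0.1113  0.1057] [np.float64(0.003089675666063712), np.float64(0.003089675666063623)]
capmid [ 0.5104 -0.108   0.1169] [np.float64(0.003535510642358311), np.float64(0.0035355106423584823)]
fin [ 0.5036 -0.1124  0.1188] [np.float64(0.00245887850753865), np.float64(0.002458878507538802)]
saucer [ 0.5131  0.1394 -0.0025] [np.float64(0.0033799000208208506), np.float64(0.003379900020820743)]
drops0 [ 0.5626 -0.001   0.0004] [np.float64(0.0035445650508173603), np.float64(0.003544565050817765)]
[ 0.5004 -0.097   0.003 ] [ 0.4921 -0.0804  0.003 ] [ 0.4661 -0.0942  0.148 ] [ 0.5446 -0.1125  0.103 ] [ 0.506  -0.1102  0.11  ]
```

```bash
python3 -m jog '[{"travel":[0,0,-1],"turn":[0,0,-7],"grip":-1},{"travel":[0,0,-1],"turn":[0,0,-7],"grip":-1},{"travel":[0,0,-1],"turn":[0,0,-7],"grip":-1}]' 20; python3 -c "
from h import *
print(get_obs()['joint_positions'])"
```

```text
clock: 1.85
tool_pos: [0.1294, -0.4828, 0.2252]
tool_rot: [0.95, 0.312, 0.0, -0.0]
force: [0.2, -0.4, -0.4]
gripper_width: 0.0852
[-1.30898915e+00  2.10260314e-01  3.84778332e-02  1.39935466e+00
  1.24043518e-05  1.19833560e+00]
```

```bash
python3 -m jog '[{"travel":[0,0,-0.3],"turn":[0,0,-6.9],"grip":-1},{"travel":[0,0,-0.3],"turn":[0,0,-6.9],"grip":-1},{"travel":[0,0,-0.3],"turn":[0,0,-6.9],"grip":-1},{"travel":[0,0,-0.3],"turn":[0,0,-6.9],"grip":-1},{"travel":[0,0,-0.3],"turn":[0,0,-6.9],"grip":-1},{"travel":[0,0,-0.3],"turn":[0,0,-6.9],"grip":-1},{"travel":[0,0,-0.3],"turn":[0,0,-6.9],"grip":-1},{"travel":[0,0,-0.3],"turn":[0,0,-6.9],"grip":-1},{"travel":[0,0,-0.3],"turn":[0,0,-6.9],"grip":-1},{"travel":[0,0,-0.3],"turn":[0,0,-6.9],"grip":-1},{"travel":[0,0,-0.3],"turn":[0,0,-6.9],"grip":-1},{"travel":[0,0,-0.3],"turn":[0,0,-6.9],"grip":-1},{"travel":[0,0,-0.3],"turn":[0,0,-6.9],"grip":-1},{"travel":[0,0,-0.3],"turn":[0,0,-6.9],"grip":-1},{"travel":[0,0,-0.3],"turn":[0,0,-6.9],"grip":-1},{"travel":[0,0,-0.3],"turn":[0,0,-6.9],"grip":-1},{"travel":[0,0,-0.3],"turn":[0,0,-6.9],"grip":-1},{"travel":[0,0,-0.3],"turn":[0,0,-6.9],"grip":-1},{"travel":[0,0,-0.3],"turn":[0,0,-6.9],"grip":-1}]' 20
python3 -m jog '[{"travel":[-1.5,2.5,0],"turn":[0,0,0],"grip":-1},{"travel":[-1.5,2.5,0],"turn":[0,0,0],"grip":-1},{"travel":[-1.5,2.5,0],"turn":[0,0,0],"grip":-1},{"travel":[-1.5,2.5,0],"turn":[0,0,0],"grip":-1},{"travel":[-1.5,2.5,0],"turn":[0,0,0],"grip":-1},{"travel":[-1.5,2.5,0],"turn":[0,0,0],"grip":-1},{"travel":[-1.5,2.5,0],"turn":[0,0,0],"grip":-1},{"travel":[-1.5,2.5,0],"turn":[0,0,0],"grip":-1},{"travel":[-1.5,2.5,0],"turn":[0,0,0],"grip":-1},{"travel":[-1.5,2.5,0],"turn":[0,0,0],"grip":-1},{"travel":[-1.5,2.5,0],"turn":[0,0,0],"grip":-1},{"travel":[-1.5,2.5,0],"turn":[0,0,0],"grip":-1},{"travel":[-1.5,2.5,0],"turn":[0,0,0],"grip":-1},{"travel":[-1.5,2.5,0],"turn":[0,0,0],"grip":-1},{"travel":[-1.5,2.5,0],"turn":[0,0,0],"grip":-1},{"travel":[-1.5,2.5,0],"turn":[0,0,0],"grip":-1},{"travel":[-1.5,2.5,0],"turn":[0,0,0],"grip":-1},{"travel":[-1.5,2.5,0],"turn":[0,0,0],"grip":-1},{"travel":[0,0,0],"turn":[0,0,0],"grip":-1}]' 20
cat > d.py <<'E'
from h import *
import sys,pickle
np.set_printoptions(precision=4,suppress=True)
tag=sys.argv[1]
c=cap('wrist',tag); out={'view':c['view'],'fovy':c['fovy'],'cx':c['cx'],'cy':c['cy'],'P':{}}
for q in sys.argv[2:]:
    r=models.pinpoint('wrist',q)[:3]; out['P'][q]=r
    print(q,[(np.round(x['location'],1).tolist(),round(x['p'],2)) for x in r])
pickle.dump(out,open(tag+'.pkl','wb'))
print(get_obs()['tool_pos'],get_obs()['clock'],get_obs()['joint_positions'])
E
python3 d.py w1 canister neck tab_grip tab_hinge cap_mid cap_fin
```

```text
clock: 3.43
tool_pos: [0.1294, -0.483, 0.282]
tool_rot: [0.109, 0.994, -0.0, -0.0]
force: [-0.3, 0.4, -0.5]
gripper_width: 0.0856
clock: 5.02
tool_pos: [0.4955, -0.1014, 0.2811]
tool_rot: [0.111, 0.994, 0.001, -0.0]
force: [0.7, 0.5, -1.0]
gripper_width: 0.0852
canister [([318.0, 152.4], 0.88)]
neck []
tab_grip [([318.0, 135.2], 0.9)]
tab_hinge [([320.4, 211.6], 0.63)]
cap_mid [([318.9, 175.1], 0.59)]
cap_fin []
[ 0.4927 -0.1053  0.2822] 5.3667 [-0.2104  0.2264  0.2021  1.5462 -0.0001  0.0158]
```

View pics/w1.png

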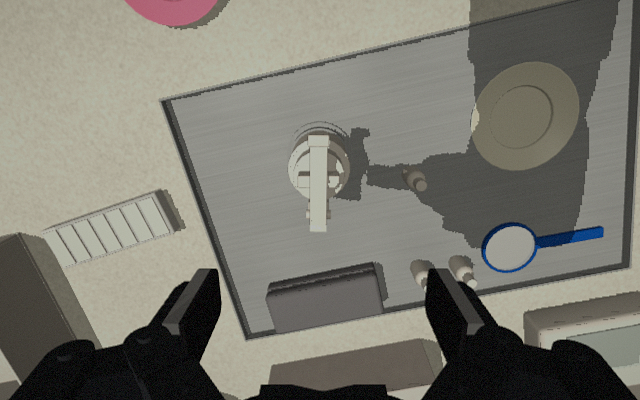

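```bash
cat > e.py <<'E'
from h import *
np.set_printoptions(precision=4,suppress=True)
import pickle
c=pickle.load(open('w1.pkl','rb'))
g=atz(c,(318,135.2),.148);h=atz(c,(320.4,211.6),.103)
print(g,h,atz(c,(318,152.4),.003),np.degrees(np.arctan2(*(h-g)[[1,0]])))
a=atz(c,(318,150),.135);b=atz(c,(318.2,228),.135);print('strip yaw',np.degrees(np.arctan2(*(b-a)[[1,0]])))
T=cap('top');S=cap('side')
print(tri([ray(c,(318,135.2)),ray(S,(336.9,180.3)),ray(T,(359.6,198.7))]),tri([ray(c,(320.4,211.6)),ray(S,(311.8,184.7)),ray(T,(363.8,175.7))]))
p=get_obs()['tool_pos'];print(p,get_obs()['tool_rot'])
E
python3 e.py
```

```text
[ 0.461  -0.0974  0.148 ] [ 0.547 -0.115  0.103] [ 0.5033 -0.1088  0.003 ] -11.60360528893438
strip yaw -12.797261759255703
(array([ 0.4643, -0.0963,  0.1401]), [np.float64(0.0025735624998719435), np.float64(0.00026971240282637953), np.float64(0.0027220181970920186)]) (array([ 0.5473, -0.1131,  0.1045]), [np.float64(0.0019688086602094156), np.float64(0.0037661644627877246), np.float64(0.002874067424003863)])
[ 0.4928 -0.1051  0.2821] [ 0.1128  0.9936 -0.      0.0002]
```

```bash
python3 -m jog '[{"travel":[1.6,0,2],"turn":[0,0,0],"grip":-0.2},{"travel":[1.6,0,2],"turn":[0,0,0],"grip":-0.2},{"travel":[0,0,2],"turn":[0,0,0],"grip":-0.2},{"travel":[0,0,2.2],"turn":[0,0,0],"grip":-0.2},{"travel":[0,0,0],"turn":[0,0,0],"grip":-0.2},{"travel":[0,0,0],"turn":[0,0,0],"grip":-0.2}]' 20
python3 d.py w2 tab_grip tab_hinge canister; python3 -c "
from h import *;import pickle
a,b=[pickle.load(open(k+'.pkl','rb')) for k in('w1','w2')]
for q in('tab_grip','tab_hinge'):
  if b['P'][q]: 
    B=b['P'][q][0]['location']; print(q,tri([ray(a,a['P'][q][0]['location']),ray(b,B)]),atz(b,B,.148),atz(b,B,.103))
o=get_obs();print(o['tool_pos'],o['tool_rot'],o['gripper_width'])"
```

```text
clock: 5.97
tool_pos: [0.4612, -0.0976, 0.2]
tool_rot: [0.113, 0.994, 0.0, -0.001]
force: [-0.8, -0.7, 0.6]
gripper_width: 0.0509
tab_grip [([323.9, 205.9], 0.76)]
tab_hinge []
canister []
[ 0.4626 -0.0977  0.2012] 6.1667 [-0.2081  0.154  -0.0906  1.3243  0.      0.0172]
tab_grip (array([ 0.45976765, -0.09653052,  0.1574262 ]), [np.float64(0.00044111423030251197), np.float64(0.0004411142303025178)]) [ 0.46311165 -0.09680953  0.148     ] [ 0.47877164 -0.10022588  0.103     ]
[ 0.46262371 -0.09767007  0.20116519] [ 1.12399563e-01  9.93662697e-01 -7.80137636e-05  8.81367488e-04] 0.051267559854919736
```

View pics/w2.png

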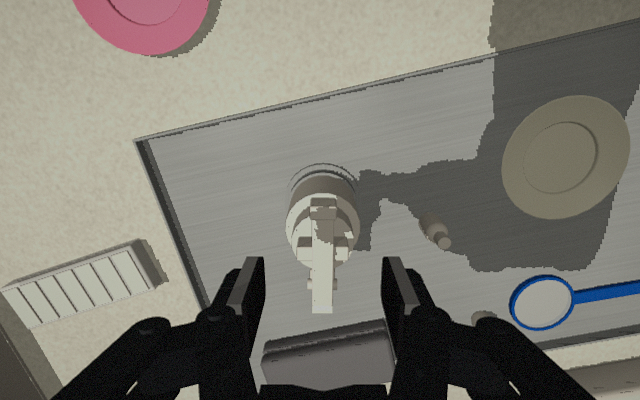

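The thumb piece is at (323,206) and centred between the fingers at 255 and 392. Height estimates of 0.140 and 0.157 bracket the text's 0.148. I'll descend and pinch.

```bash
python3 -m jog '[{"travel":[0,0,1.5],"turn":[0,0,0],"grip":-0.2},{"travel":[0,0,1.5],"turn":[0,0,0],"grip":-0.2},{"travel":[0,0,1.5],"turn":[0,0,0],"grip":-0.2},{"travel":[0,0,1.5],"turn":[0,0,0],"grip":-0.2},{"travel":[0,0,1],"turn":[0,0,0],"grip":-0.2},{"travel":[0,0,0],"turn":[0,0,0],"grip":1},{"travel":[0,0,0],"turn":[0,0,0],"grip":1},{"travel":[0,0,0],"turn":[0,0,0],"grip":1},{"travel":[0,0,0],"turn":[0,0,0],"grip":1},{"travel":[0,0,0],"turn":[0,0,0],"grip":1},{"travel":[0,0,0],"turn":[0,0,0],"grip":1}]' 20
```

```text
clock: 7.08
tool_pos: [0.4622, -0.0975, 0.1304]
tool_rot: [0.112, 0.994, -0.0, 0.0]
force: [-0.1, 0.6, 0.3]
gripper_width: -0.0002
```

```bash
python3 -c "
import numpy as np
a0=np.arctan2(45,-88);r=np.hypot(45,88)
p=np.array([-8.8,4.5]);n=18
for k in range(1,n+1):
  a=a0-1.77*k/n; q=np.array([np.cos(a),np.sin(a)])*r/10
  print(k,'tool x %.2f z %.2f'%(-(q-p)[0],-(q-p)[1]));p=q"
```

```text
1 tool x -0.48 z -0.84
2 tool x -0.56 z -0.79
3 tool x -0.64 z -0.73
4 tool x -0.71 z -0.67
5 tool x -0.77 z -0.59
6 tool x -0.82 z -0.51
7 tool x -0.87 z -0.43
8 tool x -0.91 z -0.34
9 tool x -0.94 z -0.25
10 tool x -0.96 z -0.16
11 tool x -0.97 z -0.06
12 tool x -0.97 z 0.03
13 tool x -0.96 z 0.13
14 tool x -0.95 z 0.22
15 tool x -0.92 z 0.31
16 tool x -0.88 z 0.40
17 tool x -0.84 z 0.49
18 tool x -0.79 z 0.57
```

Fully shut, so the fingers have nothing between them. I'll look.

```bash
python3 d.py w3 tab_grip tab_hinge cap_fin; python3 -c "
from h import *
c=cap('side','s3');s=c['image'][130:260,250:420,::-1]
w=cv2.imread('pics/w3.png')[120:360,200:460]
cv2.imwrite('pics/v3.png',np.hstack([cv2.resize(s,(400,306),interpolation=2),cv2.resize(w,(331,306),interpolation=2)]))
print([ (np.round(x['location'],1),round(x['p'],2)) for q in('tab_grip','tab_hinge') for x in models.pinpoint('side',q)])"
```

```text
tab_grip [([323.5, 250.6], 0.67)]
tab_hinge []
cap_fin [([446.2, 245.6], 0.19)]
[ 0.4619 -0.0975  0.13  ] 7.2833 [-0.208   0.1783 -0.2427  1.1497 -0.      0.0172]
[(array([335.7, 177.1]), 0.61), (array([314.6, 183.1]), 0.98), (array([325.3, 190.5]), 0.63)]
```

View pics/v3.png

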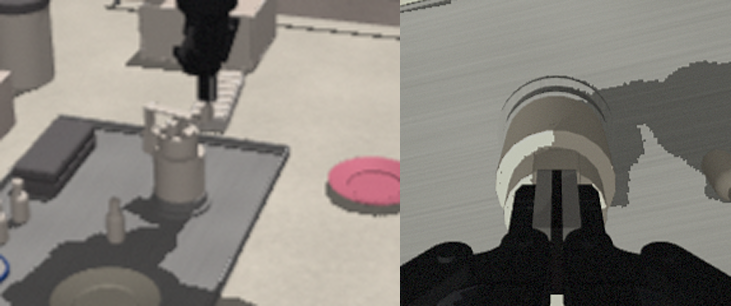

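```bash
python3 -c "
from h import *
np.set_printoptions(precision=4,suppress=True)
o=get_obs();p=o['tool_pos'];print(p,o['gripper_width'],o['force'])
for n in('side','top','wrist'):
  c=cap(n,n+'4'); print(n,'tcp',proj(c,p),'thumb',proj(c,[.462,-.097,.148]),'thumb top',proj(c,[.462,-.097,.157]),'tcp+4cm',proj(c,p+[0,0,.04]))
s=cv2.imread('pics/side4.png')[145:215,290:380]; w=cv2.imread('pics/wrist4.png')[180:340,260:390]; 
cv2.imwrite('pics/v4.png',np.hstack([cv2.resize(s,(514,400),interpolation=2),cv2.resize(w,(280,400),interpolation=2)[:,:280]]))
"
```

```text
[ 0.4619 -0.0974  0.1299] 0.00015143120901170513 [-0.7022 -0.0976  0.8452]
side tcp [337.792  183.3465] thumb [337.646  178.0218] thumb top [337.6176 175.3179] tcp+4cm [337.6673 171.3525]
top tcp [360.2621 200.3275] thumb [360.4865 199.9608] thumb top [360.6678 199.7974] tcp+4cm [361.0686 199.6046]
wrist tcp [322.1202 234.763 ] thumb [322.9761 249.7919] thumb top [322.9934 258.3444] tcp+4cm [321.9989 272.1193]
```

View pics/v4.png

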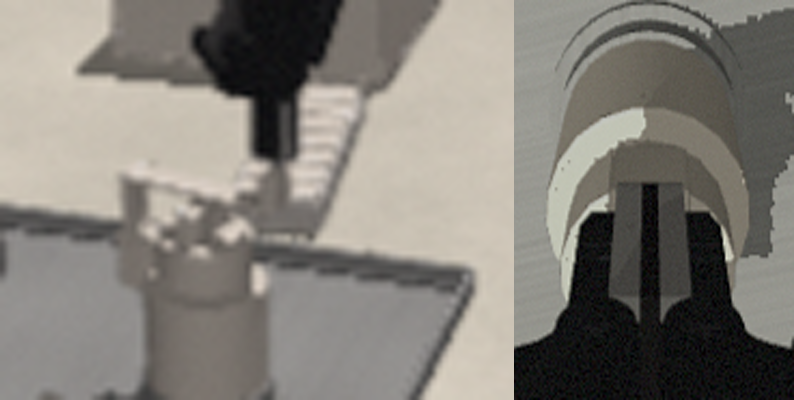

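```bash
python3 -m jog '[{"travel":[0,0,0],"turn":[0,0,0],"grip":-0.2},{"travel":[0,0,0],"turn":[0,0,0],"grip":-0.2},{"travel":[0,0,0],"turn":[0,0,0],"grip":-0.2},{"travel":[0,0,0],"turn":[0,0,0],"grip":-0.2},{"travel":[0,0,0],"turn":[0,0,0],"grip":-0.2}]' 20
python3 d.py w5 tab_grip tab_hinge cap_fin; python3 -c "
from h import *
c=cap('side','side5')
s=cv2.imread('pics/side5.png')[145:215,290:380]; w=cv2.imread('pics/w5.png')[180:340,225:420]; 
cv2.imwrite('pics/v5.png',np.hstack([cv2.resize(s,(385,300),interpolation=2),cv2.resize(w,(400,328),interpolation=2)[:300]]))
"
```

```text
clock: 8.0
tool_pos: [0.4619, -0.0974, 0.1299]
tool_rot: [0.112, 0.994, 0.0, 0.0]
force: [0.3, -1.1, -0.3]
gripper_width: 0.0512
tab_grip [([321.6, 252.9], 0.65)]
tab_hinge []
cap_fin [([323.7, 220.7], 0.16)]
[ 0.4619 -0.0974  0.1299] 8.2 [-0.2079  0.1784 -0.2428  1.1496 -0.      0.0173]
```

View pics/v5.png

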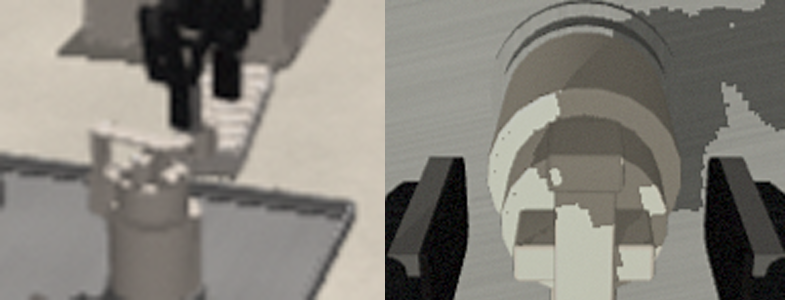

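```bash
python3 -c "
from h import *;import pickle
np.set_printoptions(precision=4,suppress=True)
from scipy.spatial.transform import Rotation as R
a=pickle.load(open('w5.pkl','rb'))
o=get_obs();p=o['tool_pos'];Q=R.from_quat(o['tool_rot']).as_matrix()
for px in((265.5,257),(381,257),(252,257),(392,257)):
  O,d=ray(a,px); o_=Q.T@(O-p); e=Q.T@d
  for X in (0.011,-.011,0): print(px,X,o_+e*((X-o_[0])/e[0]))
s=cap('side')
print('side tip',[ (lambda O,d:O+d*((y-O[1])/d[1]))(*ray(s,(332,175.3))) for y in(-.06,-.072)])
print('thumb side, top', (lambda O,d:O+d*((-.097-O[1])/d[1]))(*ray(s,(290+203*.234,145+127*.233))),(lambda O,d:O+d*((-.097-O[1])/d[1]))(*ray(s,(290+203*.234,145+160*.233))))
"
```

```text
(265.5, 257) 0.011 [ 0.011  -0.0234 -0.0468]
(265.5, 257) -0.011 [-0.011  -0.0308 -0.005 ]
(265.5, 257) 0 [ 0.     -0.0271 -0.0259]
(381, 257) 0.011 [ 0.011   0.0245 -0.0468]
(381, 257) -0.011 [-0.011   0.0321 -0.005 ]
(381, 257) 0 [ 0.      0.0283 -0.0259]
(252, 257) 0.011 [ 0.011  -0.029  -0.0468]
(252, 257) -0.011 [-0.011  -0.0381 -0.005 ]
(252, 257) 0 [ 0.     -0.0336 -0.0259]
(392, 257) 0.011 [ 0.011   0.0291 -0.0468]
(392, 257) -0.011 [-0.011   0.0381 -0.005 ]
(392, 257) 0 [ 0.      0.0336 -0.0259]
side tip [array([ 0.4675, -0.06  ,  0.1743]), array([ 0.4714, -0.072 ,  0.1679])]
thumb side, top [ 0.4623 -0.097   0.1594] [ 0.4626 -0.097   0.1336]
```

The cameras show the actual pad tips roughly 30 mm short of the reported TCP, and the fingers closed above the thumb piece. I'll lower by 26 mm more and pinch again.

```bash
python3 -m jog '[{"travel":[0,0,0.6],"turn":[0,0,0],"grip":-0.2},{"travel":[0,0,0.8],"turn":[0,0,0],"grip":-0.2},{"travel":[0,0,0.8],"turn":[0,0,0],"grip":-0.2},{"travel":[0,0,0.4],"turn":[0,0,0],"grip":-0.2},{"travel":[0,0,0],"turn":[0,0,0],"grip":1},{"travel":[0,0,0],"turn":[0,0,0],"grip":1},{"travel":[0,0,0],"turn":[0,0,0],"grip":1},{"travel":[0,0,0],"turn":[0,0,0],"grip":1},{"travel":[0,0,0],"turn":[0,0,0],"grip":1}]' 20
```

```text
clock: 9.05
tool_pos: [0.4619, -0.0976, 0.1041]
tool_rot: [0.112, 0.994, -0.0, 0.0]
force: [-1.7, -0.5, 1.5]
gripper_width: 0.0168
```

```bash
python3 -m jog '[{"travel":[-0.48,0,-0.84],"turn":[0,0,0],"grip":1},{"travel":[-0.56,0,-0.79],"turn":[0,0,0],"grip":1},{"travel":[-0.64,0,-0.73],"turn":[0,0,0],"grip":1},{"travel":[-0.71,0,-0.67],"turn":[0,0,0],"grip":1},{"travel":[-0.77,0,-0.59],"turn":[0,0,0],"grip":1},{"travel":[-0.82,0,-0.51],"turn":[0,0,0],"grip":1},{"travel":[0,0,0],"turn":[0,0,0],"grip":1}]' 20
```

```text
clock: 9.63
tool_pos: [0.5018, -0.1068, 0.1459]
tool_rot: [0.112, 0.994, -0.0, 0.001]
force: [-5.1, -2.7, 7.2]
gripper_width: 0.0171
```

```bash
python3 -m jog '[{"travel":[-0.87,0,-0.43],"turn":[0,0,0],"grip":1},{"travel":[-0.91,0,-0.34],"turn":[0,0,0],"grip":1},{"travel":[-0.94,0,-0.25],"turn":[0,0,0],"grip":1},{"travel":[-0.96,0,-0.16],"turn":[0,0,0],"grip":1},{"travel":[-0.97,0,-0.06],"turn":[0,0,0],"grip":1},{"travel":[-0.97,0,0.03],"turn":[0,0,0],"grip":1},{"travel":[0,0,0],"turn":[0,0,0],"grip":1}]' 20
```

```text
clock: 10.22
tool_pos: [0.5565, -0.1196, 0.1575]
tool_rot: [0.112, 0.994, -0.001, 0.001]
force: [-0.6, -4.9, 5.9]
gripper_width: 0.0175
```

```bash
python3 -m jog '[{"travel":[-0.96,0,0.13],"turn":[0,0,0],"grip":1},{"travel":[-0.95,0,0.22],"turn":[0,0,0],"grip":1},{"travel":[-0.92,0,0.31],"turn":[0,0,0],"grip":1},{"travel":[-0.88,0,0.40],"turn":[0,0,0],"grip":1},{"travel":[-0.8,0,0.47],"turn":[0,0,0],"grip":1},{"travel":[0,0,0],"turn":[0,0,0],"grip":1}]' 20
python3 d.py w6 tab_grip; python3 -c "
from h import *
c=cap('side','side6'); print([(np.round(x['location'],1),round(x['p'],2)) for x in models.pinpoint('side','tab_grip')]); print(get_obs()['force'],get_obs()['torque'])
s=cv2.imread('pics/side6.png')[120:215,270:380]; w=cv2.imread('pics/w6.png')[100:340,180:460]; 
cv2.imwrite('pics/v6.png',np.hstack([cv2.resize(s,(440,380),interpolation=2),cv2.resize(w,(350,300),interpolation=2)[:380] if 0 else cv2.resize(w,(350,380),interpolation=2)]))
"
```

```text
clock: 10.72
tool_pos: [0.601, -0.1301, 0.142]
tool_rot: [0.113, 0.994, -0.001, 0.001]
force: [2.1, -7.2, 6.1]
gripper_width: 0.0172
tab_grip [([320.1, 267.3], 0.89), ([323.7, 45.9], 0.66)]
[ 0.6002 -0.13    0.1425] 10.8167 [-0.2125  0.4626  0.1842  1.2902 -0.0014  0.0133]
[(array([297.6, 157. ]), 0.54), (array([239.2, 247.2]), 0.15)]
[ 0.75688394 -7.35535548  4.24068141] [-1.39124409 -0.25806472  0.01720074]
```

View pics/v6.png

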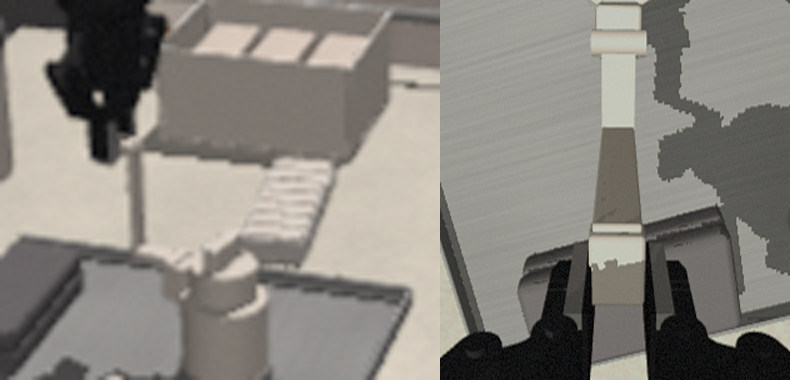

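```bash
python3 -m jog '[{"travel":[-0.35,0,0.25],"turn":[0,0,0],"grip":1},{"travel":[-0.35,0,0.25],"turn":[0,0,0],"grip":1},{"travel":[0,0,0],"turn":[0,0,0],"grip":1}]' 20

```

```text
clock: 11.17
tool_pos: [0.6073, -0.1317, 0.1376]
tool_rot: [0.113, 0.994, -0.001, 0.001]
force: [1.4, -6.7, 6.7]
gripper_width: 0.0173
```

```bash
python3 -m jog '[{"travel":[-0.25,0,0.2],"turn":[0,0,0],"grip":1},{"travel":[-0.2,0,0.2],"turn":[0,0,0],"grip":1},{"travel":[0,0,0],"turn":[0,0,0],"grip":1}]' 20

```

```text
clock: 11.42
tool_pos: [0.6118, -0.1327, 0.1338]
tool_rot: [0.113, 0.994, -0.001, 0.002]
force: [4.0, -8.1, 6.6]
gripper_width: 0.0173
```

```bash
python3 -m jog '[{"travel":[0,0,0],"turn":[0,0,0],"grip":-0.3},{"travel":[0,0,0],"turn":[0,0,0],"grip":-0.3},{"travel":[0,0,0],"turn":[0,0,0],"grip":-0.3},{"travel":[0,0,-2],"turn":[0,0,0],"grip":-0.3},{"travel":[0,0,-2.5],"turn":[0,0,0],"grip":-0.3},{"travel":[0,0,-2.5],"turn":[0,0,0],"grip":-0.3},{"travel":[2.8,0,0],"turn":[0,0,0],"grip":-0.3},{"travel":[2.8,0,0],"turn":[0,0,0],"grip":-0.3},{"travel":[2.8,0,0],"turn":[0,0,0],"grip":-0.3},{"travel":[2.6,0,0],"turn":[0,0,0],"grip":-0.3}]' 20
python3 -m jog '[{"travel":[0,0,0],"turn":[0,0,7],"grip":-0.3},{"travel":[0,0,0],"turn":[0,0,7],"grip":-0.3},{"travel":[0,0,0],"turn":[0,0,7],"grip":-0.3},{"travel":[0,0,0],"turn":[0,0,7],"grip":-0.3},{"travel":[0,0,0],"turn":[0,0,7],"grip":-0.3},{"travel":[0,0,0],"turn":[0,0,7],"grip":-0.3},{"travel":[0,0,0],"turn":[0,0,7],"grip":-0.3},{"travel":[0,0,0],"turn":[0,0,7],"grip":-0.3},{"travel":[0,0,0],"turn":[0,0,7],"grip":-0.3},{"travel":[0,0,0],"turn":[0,0,7],"grip":-0.3},{"travel":[0,0,0],"turn":[0,0,7],"grip":-0.3},{"travel":[0,0,0],"turn":[0,0,7],"grip":-0.3},{"travel":[0,0,0],"turn":[0,0,6],"grip":-0.3},{"travel":[0,0,0],"turn":[0,0,0],"grip":-0.3},{"travel":[0,0,0],"turn":[0,0,0],"grip":-0.3}]' 20
python3 d.py w7 cap_fin cap_mid tab_grip tab_hinge
```

```text
clock: 12.25
tool_pos: [0.5018, -0.1064, 0.2027]
tool_rot: [0.112, 0.994, 0.0, -0.0]
force: [-0.6, 0.8, -0.1]
gripper_width: 0.0554
clock: 13.5
tool_pos: [0.5032, -0.1068, 0.2029]
tool_rot: [0.781, 0.625, -0.0, -0.0]
force: [0.6, 0.3, 0.1]
gripper_width: 0.0554
cap_fin [([323.8, 194.7], 0.65)]
cap_mid [([327.8, 190.4], 0.81)]
tab_grip [([497.7, 221.3], 0.95)]
tab_hinge [([380.3, 187.8], 0.76), ([491.8, 16.0], 0.57)]
[ 0.5034 -0.1069  0.203 ] 13.75 [-0.2093  0.2422  0.0234  1.3519  0.      1.5849]
```

View pics/w7.png

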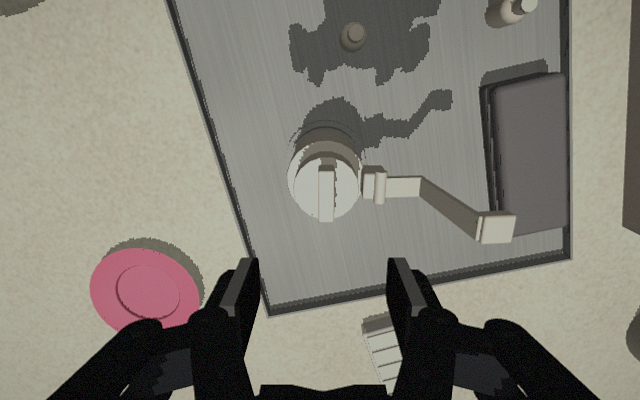

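```bash
python3 -c "
from h import *;import pickle
from scipy.spatial.transform import Rotation as R
np.set_printoptions(precision=4,suppress=True)
a=pickle.load(open('w7.pkl','rb'));s=cap('side');o=get_obs();p=o['tool_pos'];Q=R.from_quat(o['tool_rot']).as_matrix()
def rel(x): return 100*Q.T@(x-p)
print('fin',atz(a,(323.8,194.7),.122),rel(atz(a,(323.8,194.7),.122)),'topface',atz(a,(326.3,194),.132),rel(atz(a,(326.3,194),.132)),'mid',atz(a,(327.8,190.4),.109))
e=[atz(a,q,.132) for q in((326.5,168),(326,220))]; print('len',e[0]-e[1],'tool yaw',Q[:,0],rel(e[0])-rel(e[1]))
for q in('cap_fin','cap_mid'):
  r=models.pinpoint('side',q); print(q,[(np.round(x['location'],1),round(x['p'],2)) for x in r[:2]]); print(tri([ray(s,r[0]['location']),ray(a,a['P'][q][0]['location'])]))
"
```

```text
fin [ 0.5042 -0.1092  0.122 ] [-0.2103  0.1291  8.0999] topface [ 0.5068 -0.106   0.132 ] [0.1679 0.3097 7.0999] mid [ 0.5072 -0.1105  0.109 ]
len [0.009  0.0391 0.    ] tool yaw [0.2219 0.9751 0.    ] [4.0134 0.0136 0.0001]
cap_fin [(array([326.8, 180. ]), 0.68)]
(array([ 0.5025, -0.108 ,  0.1296]), [np.float64(0.0024185985657055376), np.float64(0.0024185985657052497)])
cap_mid [(array([325. , 185.8]), 0.62)]
(array([ 0.5072, -0.1108,  0.1082]), [np.float64(4.734823549685263e-05), np.float64(4.7348235496678136e-05)])
```

```bash
python3 -m jog '[{"travel":[0,0.25,2],"turn":[0,0,0],"grip":0.1},{"travel":[0,0,2.5],"turn":[0,0,0],"grip":0.1},{"travel":[0,0,2.5],"turn":[0,0,0],"grip":0.1},{"travel":[0,0,2],"turn":[0,0,0],"grip":0.1},{"travel":[0,0,1],"turn":[0,0,0],"grip":0.1},{"travel":[0,0,0.5],"turn":[0,0,0],"grip":0.1},{"travel":[0,0,0],"turn":[0,0,0],"grip":0.1}]' 20
python3 -c "
from h import *
w=cap('wrist','w8')['image'];s=cap('side','side8')['image']
cv2.imwrite('pics/v8.png',np.hstack([cv2.resize(s[120:215,270:380],(440,380),interpolation=2),cv2.resize(w[130:330,220:420],(360,380),interpolation=2)])[:,:,::-1])"
```

```text
clock: 14.48
tool_pos: [0.5056, -0.1075, 0.0977]
tool_rot: [0.782, 0.623, -0.0, -0.0]
force: [-0.6, 0.3, -0.5]
gripper_width: 0.0383
```

View pics/v8.png

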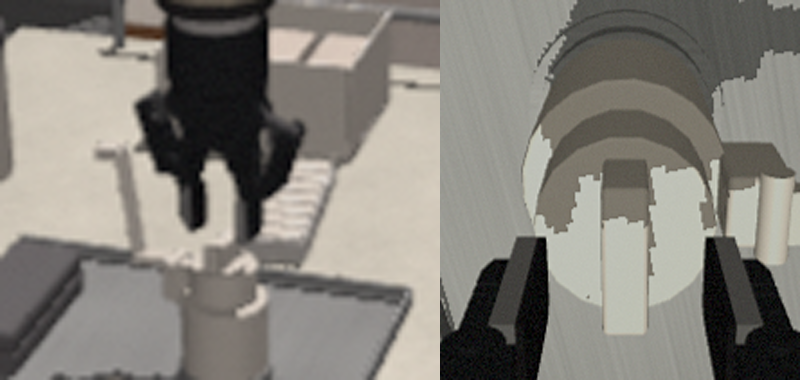

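Fin centred between the fingers, and the tips are level with the fin's top. I'll lower by 12 mm and close.

```bash
python3 -m jog '[{"travel":[0,0,0.4],"turn":[0,0,0],"grip":0.1},{"travel":[0,0,0.4],"turn":[0,0,0],"grip":0.1},{"travel":[0,0,0.4],"turn":[0,0,0],"grip":0.1},{"travel":[0,0,0],"turn":[0,0,0],"grip":1},{"travel":[0,0,0],"turn":[0,0,0],"grip":1},{"travel":[0,0,0],"turn":[0,0,0],"grip":1},{"travel":[0,0,0],"turn":[0,0,0],"grip":1}]' 30
python3 -c "
from h import *
o=get_obs();print(o['force'],o['torque'],o['gripper_width'])"
```

```text
clock: 15.17
tool_pos: [0.5057, -0.1075, 0.0861]
tool_rot: [0.782, 0.623, -0.0, -0.0]
force: [-1.7, 0.2, -0.0]
gripper_width: 0.0106
[-1.65486049  0.17775667 -0.02218917] [ 0.07721094  0.3713482  -0.05301925] 0.01064878935662815
```

```bash
cat > q.py <<'E'
from h import *
from scipy.spatial.transform import Rotation as R
o=get_obs();x=R.from_quat(o['tool_rot']).as_matrix()[:,0]
print('yaw %.1f F %s T %s w %.4f z %.4f t %.2f'%(np.degrees(np.arctan2(x[1],x[0])),np.round(o['force'],1),np.round(o['torque'],3),o['gripper_width'],o['tool_pos'][2],o['clock']))
E
python3 -m jog '[{"travel":[0,0,0],"turn":[0,0,0],"grip":1},{"travel":[0,0,0],"turn":[0,0,0],"grip":1}]' 20 >/dev/null; python3 q.py
python3 -m jog '[{"travel":[0,0,0],"turn":[0,0,-2],"grip":1},{"travel":[0,0,0],"turn":[0,0,-2],"grip":1},{"travel":[0,0,0],"turn":[0,0,-2],"grip":1}]' 20 >/dev/null; python3 q.py
python3 -m jog '[{"travel":[0,0,0],"turn":[0,0,-2],"grip":1},{"travel":[0,0,0],"turn":[0,0,-2],"grip":1}]' 20 > /dev/null; python3 q.py
```

```text
yaw 77.1 F [-3.2 -0.2  0.4] T [0.089 0.412 0.041] w 0.0111 z 0.0860 t 15.33
yaw 83.2 F [-1.  -0.1  0.1] T [-0.034  0.056 -0.018] w 0.0109 z 0.0861 t 15.58
yaw 87.2 F [-1.7  0.8 -0.7] T [0.057 0.021 0.034] w 0.0110 z 0.0861 t 15.75
```

```bash
python3 -m jog '[{"travel":[0,0,0],"turn":[0,0,-2],"grip":1},{"travel":[0,0,0],"turn":[0,0,-2],"grip":1},{"travel":[0,0,0],"turn":[0,0,-2],"grip":1}]' 20 >/dev/null; python3 q.py
python3 -m jog '[{"travel":[0,0,0],"turn":[0,0,-2],"grip":1},{"travel":[0,0,0],"turn":[0,0,-2],"grip":1}]' 20 > /dev/null; python3 q.py
python3 -m jog '[{"travel":[0,0,0],"turn":[0,0,-2],"grip":1},{"travel":[0,0,0],"turn":[0,0,-1],"grip":1}]' 20 > /dev/null; python3 q.py
```

```text
yaw 93.2 F [-1.1  0.1  0.1] T [ 0.089  0.091 -0.039] w 0.0109 z 0.0861 t 16.00
yaw 97.2 F [-0.7  0.2 -0.1] T [0.018 0.144 0.028] w 0.0108 z 0.0861 t 16.17
yaw 100.2 F [-0.1  0.6  0.3] T [ 0.13   0.107 -0.036] w 0.0107 z 0.0861 t 16.33
```

```bash
cat >> q.py <<'E'
print('   j6 effort %.3f'%o['joint_efforts'][5])
import sys; sys.exit(abs(o['torque'][2])>0.13 or abs(o['joint_efforts'][5])>0.15)
E
python3 q.py &&
python3 -m jog '[{"travel":[0,0,0],"turn":[0,0,-1.5],"grip":1},{"travel":[0,0,0],"turn":[0,0,-1.5],"grip":1}]' 20 >/dev/null; python3 q.py &&
python3 -m jog '[{"travel":[0,0,0],"turn":[0,0,-1.5],"grip":1},{"travel":[0,0,0],"turn":[0,0,-1.5],"grip":1}]' 20 >/dev/null; python3 q.py &&
python3 -m jog '[{"travel":[0,0,0],"turn":[0,0,-1.5],"grip":1},{"travel":[0,0,0],"turn":[0,0,-1.5],"grip":1}]' 20 >/dev/null; python3 q.py
```

```text
yaw 100.2 F [-0.1  0.6  0.3] T [ 0.13   0.107 -0.036] w 0.0107 z 0.0861 t 16.33
   j6 effort 0.000
yaw 100.2 F [-0.1  0.6  0.3] T [ 0.13   0.107 -0.036] w 0.0107 z 0.0861 t 16.33
   j6 effort 0.000
yaw 100.2 F [-0.1  0.6  0.3] T [ 0.13   0.107 -0.036] w 0.0107 z 0.0861 t 16.33
   j6 effort 0.000
yaw 100.2 F [-0.1  0.6  0.3] T [ 0.13   0.107 -0.036] w 0.0107 z 0.0861 t 16.33
   j6 effort 0.000False
False
False
False
```

```bash
sed -i 's/sys.exit(\(.*\))$/sys.exit(int(\1))/' q.py
python3 -m jog '[{"travel":[0,0,0],"turn":[0,0,-1.5],"grip":1},{"travel":[0,0,0],"turn":[0,0,-1.5],"grip":1}]' 20 >/dev/null; python3 q.py &&
python3 -m jog '[{"travel":[0,0,0],"turn":[0,0,-1.5],"grip":1},{"travel":[0,0,0],"turn":[0,0,-1.5],"grip":1}]' 20 >/dev/null && python3 q.py &&
python3 -m jog '[{"travel":[0,0,0],"turn":[0,0,-1.5],"grip":1},{"travel":[0,0,0],"turn":[0,0,-1.5],"grip":1}]' 20 >/dev/null && python3 q.py &&
python3 -m jog '[{"travel":[0,0,0],"turn":[0,0,-1.5],"grip":1},{"travel":[0,0,0],"turn":[0,0,-1.5],"grip":1}]' 20 >/dev/null && python3 q.py
```

```text
yaw 103.1 F [-0.8  1.6 -0.4] T [ 0.125  0.299 -0.024] w 0.0111 z 0.0861 t 16.50
   j6 effort 0.850
```

```bash
sed -i "s/ or abs(o\['joint_eff.*0.15//" q.py; tail -1 q.py
python3 -m jog '[{"travel":[0,0,0],"turn":[0,0,-1.5],"grip":1},{"travel":[0,0,0],"turn":[0,0,-1.5],"grip":1}]' 20 >/dev/null && python3 q.py &&
python3 -m jog '[{"travel":[0,0,0],"turn":[0,0,-1.5],"grip":1},{"travel":[0,0,0],"turn":[0,0,-1.5],"grip":1}]' 20 >/dev/null && python3 q.py &&
python3 -m jog '[{"travel":[0,0,0],"turn":[0,0,-1.5],"grip":1},{"travel":[0,0,0],"turn":[0,0,-1.5],"grip":1}]' 20 >/dev/null && python3 q.py &&
python3 -m jog '[{"travel":[0,0,0],"turn":[0,0,-1.5],"grip":1},{"travel":[0,0,0],"turn":[0,0,-1.5],"grip":1}]' 20 >/dev/null && python3 q.py
```

```text
import sys; sys.exit(int(abs(o['torque'][2])>0.13))
yaw 106.1 F [-1.1  0.4  0.4] T [ 0.18   0.242 -0.007] w 0.0109 z 0.0861 t 16.67
   j6 effort 0.806
yaw 109.2 F [-1.5  0.8  0.6] T [0.253 0.279 0.002] w 0.0105 z 0.0861 t 16.83
   j6 effort 0.802
yaw 112.2 F [-0.7  0.9  1.1] T [0.19  0.332 0.046] w 0.0112 z 0.0861 t 17.00
   j6 effort 0.802
yaw 115.2 F [-1.5  1.9  1. ] T [ 0.207  0.236 -0.026] w 0.0110 z 0.0861 t 17.17
   j6 effort 0.798
```

```bash

python3 -m jog '[{"travel":[0,0,0],"turn":[0,0,-1.5],"grip":1},{"travel":[0,0,0],"turn":[0,0,-1.5],"grip":1}]' 20 >/dev/null && python3 q.py &&
python3 -m jog '[{"travel":[0,0,0],"turn":[0,0,-1.5],"grip":1},{"travel":[0,0,0],"turn":[0,0,-1.5],"grip":1}]' 20 >/dev/null && python3 q.py &&
python3 -m jog '[{"travel":[0,0,0],"turn":[0,0,-1.5],"grip":1},{"travel":[0,0,0],"turn":[0,0,-1.5],"grip":1}]' 20 >/dev/null && python3 q.py &&
python3 -m jog '[{"travel":[0,0,0],"turn":[0,0,-1.5],"grip":1},{"travel":[0,0,0],"turn":[0,0,-1.5],"grip":1}]' 20 >/dev/null && python3 q.py &&
python3 -m jog '[{"travel":[0,0,0],"turn":[0,0,-1.5],"grip":1},{"travel":[0,0,0],"turn":[0,0,-1.5],"grip":1}]' 20 >/dev/null && python3 q.py
```

```text
yaw 118.2 F [-2.4  1.   2.2] T [ 0.159  0.256 -0.033] w 0.0109 z 0.0861 t 17.33
   j6 effort 0.805
yaw 121.1 F [-1.2  1.   2. ] T [ 0.148  0.386 -0.091] w 0.0112 z 0.0861 t 17.50
   j6 effort 0.800
yaw 124.2 F [-1.3  0.9  1.6] T [ 0.22   0.347 -0.013] w 0.0105 z 0.0862 t 17.67
   j6 effort 0.799
yaw 127.2 F [-1.9  0.7  2.2] T [ 0.228  0.441 -0.046] w 0.0109 z 0.0862 t 17.83
   j6 effort 0.792
yaw 130.2 F [-2.5  1.8  2.8] T [ 0.419  0.704 -0.175] w 0.0111 z 0.0861 t 18.00
   j6 effort 0.708
```

```bash
for i in 1 2 3; do python3 -m jog '[{"travel":[0,0,0],"turn":[0,0,0],"grip":1}]' 20 >/dev/null; python3 q.py; done
```

```text
yaw 130.2 F [-3.3  2.7  2.9] T [ 0.437  0.622 -0.144] w 0.0109 z 0.0861 t 18.08
   j6 effort -0.878
yaw 130.0 F [-4.1  2.1  3. ] T [ 0.545  0.72  -0.047] w 0.0111 z 0.0861 t 18.17
   j6 effort -0.358
yaw 130.0 F [-2.5  3.   3.1] T [ 0.555  0.802 -0.094] w 0.0109 z 0.0861 t 18.25
   j6 effort -0.113
```

```bash
python3 -m jog '[{"travel":[0,0,0],"turn":[0,0,-0.6],"grip":1}]' 20 >/dev/null; python3 q.py; for i in 1 2 3; do python3 -m jog '[{"travel":[0,0,0],"turn":[0,0,0],"grip":1}]' 20 >/dev/null; python3 q.py; done
```

```text
yaw 130.7 F [-3.7  2.6  4.1] T [ 0.528  0.809 -0.22 ] w 0.0107 z 0.0860 t 18.33
   j6 effort 0.478
yaw 130.7 F [-3.2  2.6  4.9] T [ 0.609  0.829 -0.098] w 0.0105 z 0.0861 t 18.42
   j6 effort -0.324
yaw 130.7 F [-3.1  2.7  3.9] T [ 0.657  0.896 -0.124] w 0.0109 z 0.0860 t 18.50
   j6 effort -0.237
yaw 130.7 F [-4.3  2.7  4.6] T [ 0.682  0.938 -0.173] w 0.0107 z 0.0860 t 18.58
   j6 effort -0.163
```

Stop met at about 53° (Tz ≈ -0.15 N m sustained, Fz ≈ +4 N from the sprung seal). I'll back off 1.5° and lift gently.

```bash
python3 -m jog '[{"travel":[0,0,0],"turn":[0,0,1.5],"grip":1},{"travel":[0,0,0],"turn":[0,0,0],"grip":1}]' 20 >/dev/null; python3 q.py; python3 -m jog '[{"travel":[0,0,-0.1],"turn":[0,0,0],"grip":1},{"travel":[0,0,-0.1],"turn":[0,0,0],"grip":1},{"travel":[0,0,0],"turn":[0,0,0],"grip":1}]' 20 >/dev/null; python3 q.py;  python3 -m jog '[{"travel":[0,0,-0.1],"turn":[0,0,0],"grip":1},{"travel":[0,0,-0.1],"turn":[0,0,0],"grip":1},{"travel":[0,0,0],"turn":[0,0,0],"grip":1}]' 20 >/dev/null; python3 q.py
```

```text
yaw 129.1 F [-3.6  2.9  3.7] T [ 0.626  0.74  -0.059] w 0.0107 z 0.0860 t 18.75
   j6 effort 0.519
yaw 129.2 F [-2.7  1.9  2.2] T [ 0.519  0.768 -0.078] w 0.0111 z 0.0881 t 19.00
   j6 effort -0.058
yaw 129.2 F [-3.   2.2  0.2] T [ 0.363  0.637 -0.042] w 0.0108 z 0.0901 t 19.25
   j6 effort -0.050
```

```bash
python3 -m jog '[{"travel":[0,0,-0.2],"turn":[0,0,0],"grip":1},{"travel":[0,0,-0.2],"turn":[0,0,0],"grip":1}]' 20 >/dev/null; python3 q.py && python3 -m jog '[{"travel":[0,0,-0.4],"turn":[0,0,0],"grip":1},{"travel":[0,0,-0.4],"turn":[0,0,0],"grip":1},{"travel":[0,0,-0.4],"turn":[0,0,0],"grip":1},{"travel":[0,0,-0.4],"turn":[0,0,0],"grip":1},{"travel":[0,0,-0.4],"turn":[0,0,0],"grip":1}]' 20 >/dev/null; python3 q.py
```

```text
yaw 129.2 F [-0.7  0.1 -1.2] T [ 0.136  0.283 -0.029] w 0.0111 z 0.0941 t 19.42
   j6 effort 0.002
yaw 129.2 F [ 0.2 -0.7 -0.1] T [ 0.017 -0.064  0.014] w 0.0106 z 0.1146 t 19.83
   j6 effort -0.000
```

```bash
python3 -m jog '[{"travel":[0,0,-1],"turn":[0,0,0],"grip":1},{"travel":[0,0,-1.5],"turn":[0,0,0],"grip":1},{"travel":[0,0,-1.5],"turn":[0,0,0],"grip":1},{"travel":[0,0,-1],"turn":[0,0,0],"grip":1},{"travel":[1,0.8,0],"turn":[0,0,0],"grip":1},{"travel":[1.5,1.3,0],"turn":[0,0,0],"grip":1},{"travel":[1.5,1.3,0],"turn":[0,0,0],"grip":1},{"travel":[1.5,1.3,0],"turn":[0,0,0],"grip":1},{"travel":[1.5,1.3,0],"turn":[0,0,0],"grip":1},{"travel":[1.5,1.3,0],"turn":[0,0,0],"grip":1},{"travel":[1,0.9,0],"turn":[0,0,0],"grip":1},{"travel":[0,0,0],"turn":[0,0,0],"grip":1}]' 20
python3 d.py w9 saucer_in; python3 q.py
python3 -c "
from h import *;import pickle
np.set_printoptions(precision=4,suppress=True)
a=pickle.load(open('w9.pkl','rb'));t=cap('top');s=cap('side')
for c,n in((t,'top'),(s,'side')):
  print(n,[(np.round(x['location'],1),round(x['p'],2)) for x in models.pinpoint(n,'saucer_in')],'expected',proj(c,[.513,.139,.007]))
for x in a['P']['saucer_in']: print(atz(a,x['location'],.007),tri([ray(a,x['location']),ray(s,(294.2,261.7))]),tri([ray(a,x['location']),ray(s,(294.2,261.7)),ray(t,(290.5,189.9))]))
print('top',atz(t,(290.5,189.9),.007),'side',atz(s,(294.2,261.7),.007))"
```

```text
clock: 20.83
tool_pos: [0.509, 0.0206, 0.1637]
tool_rot: [0.428, 0.904, 0.0, -0.0]
force: [1.4, 0.1, -0.4]
gripper_width: 0.0106
saucer_in [([416.2, 67.3], 0.61), ([245.0, 254.6], 0.61)]
[0.5091 0.0185 0.1638] 20.9333 [ 0.0363  0.2402 -0.0783  1.2528 -0.0001  0.9217]
yaw 129.3 F [ 0.5 -0.8 -0.4] T [-0.03   0.004  0.069] w 0.0110 z 0.1638 t 20.93
   j6 effort 0.217
top [(array([291.1, 190.4]), 0.91), (array([390.3, 259.8]), 0.82), (array([210.5, 268.5]), 0.78), (array([262.3, 261.6]), 0.75)] expected [290.0724 188.8203]
side [(array([407. , 210.8]), 0.94), (array([375.8, 300.8]), 0.89), (array([294.7, 261.6]), 0.75), (array([375.7, 357.7]), 0.71), (array([297.8, 352.3]), 0.6)] expected [295.3372 258.9085]
[0.5155 0.1435 0.007 ] (array([0.5157, 0.1443, 0.0009]), [np.float64(0.0009545754886819952), np.float64(0.0009545754886821258)]) (array([ 0.5139,  0.1418, -0.0001]), [np.float64(0.003964481028548691), np.float64(0.0017348970365259069), np.float64(0.005551882177586104)])
[ 0.5056 -0.1022  0.007 ] (array([ 0.596 , -0.2009, -0.2433]), [np.float64(0.06665702428252131), np.float64(0.06665702428252114)]) (array([0.5037, 0.0777, 0.0616]), [np.float64(0.13185006153055748), np.float64(0.0903350941388127), np.float64(0.05561003771573572)])
top [0.5092 0.1375 0.007 ] side [0.5113 0.1518 0.007 ]
```

```bash
python3 -m jog '[{"travel":[1,0.8,0],"turn":[0,0,0],"grip":1},{"travel":[1.4,1.2,0],"turn":[0,0,0],"grip":1},{"travel":[1.5,1.4,0],"turn":[0,0,0],"grip":1},{"travel":[1.5,1.4,0],"turn":[0,0,0],"grip":1},{"travel":[1.5,1.4,0],"turn":[0,0,0],"grip":1},{"travel":[1.5,1.2,1],"turn":[0,0,0],"grip":1},{"travel":[1,0.8,2],"turn":[0,0,0],"grip":1},{"travel":[0,0,2.5],"turn":[0,0,0],"grip":1},{"travel":[0,0,2.5],"turn":[0,0,0],"grip":1},{"travel":[0,0,2],"turn":[0,0,0],"grip":1},{"travel":[0,0,1.5],"turn":[0,0,0],"grip":1},{"travel":[0,0,1],"turn":[0,0,0],"grip":1},{"travel":[0,0,0.5],"turn":[0,0,0],"grip":1},{"travel":[0,0,0],"turn":[0,0,0],"grip":1}]' 20
python3 -c "
from h import *
t=cap('top','top10');s=cap('side','side10');w=cap('wrist','w10')
np.set_printoptions(precision=4,suppress=True)
for n,c,P in(('top',t,(291.1,190.4)),('side',s,(294.7,261.6))):
  print(n,[(np.round(x['location'],1),round(x['p'],2),atz(c,x['location'],.054)) for x in models.pinpoint(n,'cap_mid')[:2]])
print(get_obs()['tool_pos'])
cv2.imwrite('pics/v10.png',np.hstack([cv2.resize(s['image'][190:300,230:350],(415,380),interpolation=2),cv2.resize(w['image'][100:360,190:450],(380,380),interpolation=2)])[:,:,::-1])"
```

```text
clock: 22.3
tool_pos: [0.5132, 0.1422, 0.0334]
tool_rot: [0.429, 0.903, -0.0, -0.0]
force: [-0.2, -0.4, 0.4]
gripper_width: 0.0105
top []
side [(array([291.6, 241. ]), 0.67, array([0.5272, 0.1238, 0.054 ]))]
[0.5141 0.1427 0.0349]
```

View pics/v10.png

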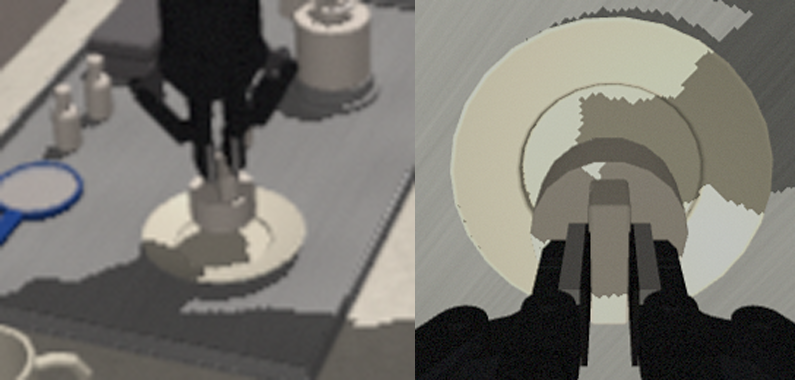

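```bash
python3 -c "
from h import *
from scipy.spatial.transform import Rotation as R
np.set_printoptions(precision=4,suppress=True)
w=cap('wrist');o=get_obs();p=o['tool_pos'];Q=R.from_quat(o['tool_rot']).as_matrix()
f=lambda x,y:(190+(x-415)*.684,100+y*.684)
for q in((524,170),(702,165),(612,84)): 
  P=atz(w,f(*q),.008); print(P,100*Q.T@(P-p))
P=atz(w,f(612,17),.019);print('rim far',100*Q.T@(P-p))
for q in((452,165),(772,165)): print('rim',100*Q.T@(atz(w,f(*q),.019)-p))
"
```

```text
[0.4864 0.1209 0.008 ] [ 0.0572 -3.5242  2.6738]
[0.5432 0.1702 0.008 ] [0.2835 3.9926 2.683 ]
[0.4918 0.1731 0.008 ] [3.7524 0.1897 2.6765]
rim far [6.4652 0.1783 1.5752]
rim [ 0.7011 -6.1956  1.5702]
rim [0.7015 6.5807 1.5859]
```

Centred to about 2 mm. I'll lower gently until it touches.

```bash
cat > z.py <<'E'
from h import *
import sys
o=get_obs(); print('Fz %.1f z %.4f t %.2f'%(o['force'][2],o['tool_pos'][2],o['clock'])); sys.exit(int(o['force'][2]>2.5))
E
python3 -m jog '[{"travel":[0,0.15,0.6],"turn":[0,0,0],"grip":1},{"travel":[0,0,0.6],"turn":[0,0,0],"grip":1},{"travel":[0,0,0.5],"turn":[0,0,0],"grip":1},{"travel":[0,0,0.3],"turn":[0,0,0],"grip":1},{"travel":[0,0,0],"turn":[0,0,0],"grip":1}]' 20 >/dev/null; python3 z.py &&
python3 -m jog '[{"travel":[0,0,0.15],"turn":[0,0,0],"grip":1},{"travel":[0,0,0.1],"turn":[0,0,0],"grip":1}]' 20 >/dev/null && python3 z.py &&
python3 -m jog '[{"travel":[0,0,0.1],"turn":[0,0,0],"grip":1},{"travel":[0,0,0],"turn":[0,0,0],"grip":1}]' 20 >/dev/null && python3 z.py &&
python3 -m jog '[{"travel":[0,0,0.1],"turn":[0,0,0],"grip":1},{"travel":[0,0,0],"turn":[0,0,0],"grip":1}]' 20 >/dev/null && python3 z.py &&
python3 -m jog '[{"travel":[0,0,0.1],"turn":[0,0,0],"grip":1},{"travel":[0,0,0],"turn":[0,0,0],"grip":1}]' 20 >/dev/null && python3 z.py &&
python3 -m jog '[{"travel":[0,0,0.1],"turn":[0,0,0],"grip":1},{"travel":[0,0,0],"turn":[0,0,0],"grip":1}]' 20 >/dev/null && python3 z.py &&
python3 -m jog '[{"travel":[0,0,0.1],"turn":[0,0,0],"grip":1},{"travel":[0,0,0],"turn":[0,0,0],"grip":1}]' 20 >/dev/null && python3 z.py &&
python3 -m jog '[{"travel":[0,0,0.1],"turn":[0,0,0],"grip":1},{"travel":[0,0,0],"turn":[0,0,0],"grip":1}]' 20 >/dev/null && python3 z.py
```

```text
Fz -0.0 z 0.0130 t 23.02
Fz -0.6 z 0.0115 t 23.18
Fz -0.3 z 0.0104 t 23.35
Fz -0.9 z 0.0095 t 23.52
Fz -0.3 z 0.0084 t 23.68
Fz 9.7 z 0.0080 t 23.85
```

Contact at z = 0.008, as expected. I'll release and retreat.

```bash
python3 -m jog '[{"travel":[0,0,-0.05],"turn":[0,0,0],"grip":1},{"travel":[0,0,0],"turn":[0,0,0],"grip":0.1},{"travel":[0,0,0],"turn":[0,0,0],"grip":0.1},{"travel":[0,0,0],"turn":[0,0,0],"grip":0.1},{"travel":[0,0,0],"turn":[0,0,0],"grip":0.1},{"travel":[0,0,-0.5],"turn":[0,0,0],"grip":0.1},{"travel":[0,0,-1],"turn":[0,0,0],"grip":0.1},{"travel":[0,0,-2],"turn":[0,0,0],"grip":0.1},{"travel":[0,0,-3],"turn":[0,0,0],"grip":0.1},{"travel":[0,0,-3],"turn":[0,0,0],"grip":0.1},{"travel":[0,0,-3],"turn":[0,0,0],"grip":0.1},{"travel":[0,0,-2],"turn":[0,0,0],"grip":0.1},{"travel":[0,0,0],"turn":[0,0,0],"grip":0.1},{"travel":[0,0,0],"turn":[0,0,0],"grip":0.1}]' 20
python3 d.py w11 cap_mid saucer_in cap_fin
python3 -c "
from h import *;import pickle
np.set_printoptions(precision=4,suppress=True)
s=cap('side','side11');a=pickle.load(open('w11.pkl','rb'))
print('saucer',[atz(a,x['location'],.008) for x in a['P']['saucer_in']],'cap',[atz(a,x['location'],.031) for x in a['P']['cap_mid']],'fin',[atz(a,x['location'],.044) for x in a['P']['cap_fin']])
w=cv2.imread('pics/w11.png')[60:360,140:500]
cv2.imwrite('pics/v11.png',np.hstack([cv2.resize(s['image'][130:300,230:390],(376,400),interpolation=2)[:,:,::-1],cv2.resize(w,(420,350))[:400] if 0 else cv2.resize(w,(420,400))]))
print(get_obs()['clock'])"
```

```text
clock: 25.02
tool_pos: [0.5155, 0.1438, 0.1547]
tool_rot: [0.429, 0.903, 0.001, 0.001]
force: [-0.0, 0.3, -0.7]
gripper_width: 0.0385
cap_mid [([319.9, 176.4], 0.57)]
saucer_in []
cap_fin [([319.3, 181.4], 0.88)]
[0.514  0.1434 0.1522] 25.2167 [ 0.272   0.2946 -0.0356  1.2422  0.      1.1587]
saucer [] cap [array([0.5142, 0.1429, 0.031 ])] fin [array([0.5144, 0.142 , 0.044 ])]
25.2667
```

View pics/v11.png

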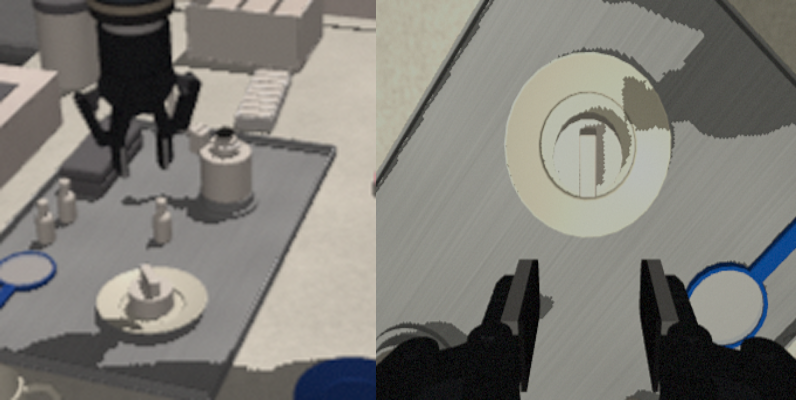

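```bash
python3 -c "
from h import *
cap('top');s=cap('side')
for n in('side','top'): print(n,[(np.round(x['location'],1),round(x['p'],2)) for x in models.pinpoint(n,'tab_grip')])
print('expected folded',proj(s,[.609,-.132,.181]),proj(cap('top'),[.609,-.132,.181]))
job.job_done()"
```

```text
side [(array([326.6, 193.7]), 0.15)]
top [(array([372.1, 151.9]), 0.69), (array([359.4, 191.1]), 0.63)]
expected folded [295.35883547 157.61198016] [371.31251516 152.66582263]
the job is handed in; nothing more can be done
```

The cap is off the canister and stands upright in the saucer, released, with the flip tab left folded back. I handed the job in at about 25 s of the 72 s allowed; no verdict is reported.

- **Tab:** The first pinch closed on air, because the real fingertips sit about 30 mm short of the reported TCP. I lowered 26 mm, pinched the thumb piece and swung it past where its stop should be. The force there rose only slightly, so the stop itself was not clearly felt.
- **Cap:** I gripped the fin and turned it about 53° anticlockwise, until the torque held at about -0.15 N m. The highest single reading was 0.22 N m, against about 0.25 N m at the stop. I backed off 1.5° and lifted it straight off without it catching.
- **Saucer:** I chose the white saucer on the tray, not the blue or pink look-alikes. The cap touched down at z = 0.008 m with about 10 N.

**Last checks**
- **Cap position:** The final picture shows the cap upright. It was measured at (0.514, 0.143), and the saucer's middle at about (0.513–0.515, 0.143).
- **Tab position:** The top camera found the thumb piece at (372, 152), where the folded tab should be at (371, 153).
- **Checks that disagreed or failed:**
  - The top camera gave a second, lower-ranked thumb-piece hit near the canister.
  - The side camera gave only a low-confidence spurious one, because the gripper probably hid the tab.
  - The network did not find the saucer in the last wrist picture, so I judged centring by eye there and from the measurement before release.

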